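# Thread the inspected rings on their spindles

## Robot

A 7-joint arm with a two-finger parallel gripper is mounted at the origin on the work surface. World frame = base frame: x ahead of the robot, y to its left, z up, the work surface at z = 0. Lengths are in m, angles in rad, forces in N, time in s.
With the tool pointing down it reaches from about 0.35 to 0.775 m from the base axis. Payload 3.1 kg.
Tool frame: the origin (TCP) lies midway between the tips of the shut fingers; the grasp point (between the pads) lies 19 mm behind it (robot.grip_depth is the distance from the TCP to the grasp point, in m); z points along the fingers, y is the line along which they close (so a half turn about z gives the same grasp; the last joint's range is limited). The gripper opens to 85 mm and grips with 20 to 120 N. Pads are 22 mm wide; open, the fingers measure 114 mm over their backs; the gripper's body (76 mm by 85 mm) begins 54 mm behind the grasp point. The pads swing forward as they close: fully open they stand 13 mm farther back than shut.
Start: joints at [-1.384, 0.311, 0.014, 1.512, -0.004, 1.319, -0.027], TCP at [0.125, 0.536, 0.231] pointing down, gripper open.
Joint ranges: [-2.7, 2.7], [-0.3, 1.91], [-1.27, 1.3], [0.12, 2.57], [-1.44, 4.58], [0.2, 2.03], [-3.05, 3.05]. Speed limits (rad/s): [2.79, 2.79, 3.14, 3.14, 3.14, 3.14, 3.14].

## Interface

Orientations are given as a rotation vector (axis times angle).
In Python, from bench import robot gives the robot as it stands. The module is installed in compiled form; this text tells all that it offers.
- The arm moves only by the shell command python3 -m creep 'ROWS'. ROWS is JSON, a list of rows, each a list of 7 numbers: the shift along the tool's x, y, z in units of 40 mm (1.0 is 40 mm), then the turn, a rotation vector about the tool's x, y, z in units of 10 degrees (1.0 is 10 degrees), then the opening, from 0 (shut) to 1 (fully open). In form: [[x, y, z, wx, wy, wz, jaw], ...]. A call has 1 to 8 rows; each row shifts and turns the commanded pose from where the row before left it, along the tool's axes as they then stand; what a row does not reach is not made up. A row lasts 1/8 s, in which the tool goes at most 62.5 mm and 10.7 degrees, less where a joint would pass 70% of its speed; a pose out of reach is approached as far as the arm can. A call is refused whole if a number of a shift passes 1 or a number of a turn 1, either way. A call with a gripper value outside its range is refused whole. The fingers move at their own pace and stop on an object; the grip force is fixed at half the most. Time passes only in rows, so rows that do not move let the fingers close. It gives the time, the measured TCP pose, the force, the opening and the grip force at its end, in the units of the state.
- robot.get_obs(): the state, without advancing time (a new reading comes with each control period).
- robot.grab_frame(name): name is "scene" or "top" or "wrist"; returns the picture (384x512x3 uint8, blue, green, red); there is no depth.
- robot.calibration(name): a dict with "intrinsics" (3x3 intrinsics, pixels), "k1" (the pictures are not rectified: a ray, as slopes to the right and down, at radius r is drawn at 1 + k1 r^2 times it, then the intrinsics apply), "position" and "rotation" of the camera in the world. Camera axes: x right, y up, looking along -z (the intrinsics and any distortion apply to the point x, -y, -z); pixel columns grow to the right and rows downward; lengths in m; the calibration is good to about 2 mm. A picture is of the moment at which its call begins: read the wrist's pose just before it. calibration takes no time and is no camera call; for the wrist camera it gives the pose at the moment of the call.
- robot.job_done(): hands the job in; it is judged then, once.
The state is a dict: "time_s": time; "joint_pos": joint angles; "qvel": joint speeds; "joint_torque": joint torques, N m; "tcp_pos": TCP position; "ee_rot": TCP orientation; "wrist_force": force on the tool from outside, world axes, zero at the start; "wrist_torque": the same for the moment, N m; "finger_gap": finger opening in m; "grasp_force": force on a finger pad.
Only numpy, scipy, OpenCV 4.12 (cv2) and the standard library are available. Lean on these libraries where they do the work, as an engineer would, in place of code of your own. Each camera call takes 0.05 s, during which the arm holds its last target. There are 200 camera calls.

## Task

Sort the inspected steel rings onto the two storage spindles: both large rings over the thick post and both small rings over the thin post, on each spindle the thick ring at the bottom and the flat ring lying on top of it. Leave the two solid blanks (the discs without a hole) where they lie.

Things in the scene. Friction and masses are not known exactly. Their poses are not given: they have to be found in the camera images.
- large_thick_ring: large thick ring: plain bright steel, loose, lying flat; outer diameter 66 mm, through bore 48 mm, height 28 mm. Origin: centre of its underside (on the ring's axis), z up along the axis.
- large_flat_ring: large flat ring: plain bright steel, loose, lying flat; outer diameter 66 mm, through bore 48 mm, height 12 mm. Origin: centre of its underside (on the ring's axis), z up along the axis.
- small_thick_ring: small thick ring: plain bright steel, loose, lying flat; outer diameter 44 mm, through bore 26 mm, height 28 mm. Origin: centre of its underside (on the ring's axis), z up along the axis.
- small_flat_ring: small flat ring: plain bright steel, loose, lying flat; outer diameter 44 mm, through bore 26 mm, height 12 mm. Origin: centre of its underside (on the ring's axis), z up along the axis.
- thick_spindle: thick storage spindle, bolted down: a black round base disc 90 mm across and 10 mm high with an upright aluminium post of 32 mm diameter in its middle; the post's flat top (3 mm chamfer) is 56 mm above the bench. Origin: centre of the base's underside, at bench level, z up along the post. Takes the two large rings.
- thin_spindle: thin storage spindle, bolted down: a black round base disc 90 mm across and 10 mm high with an upright aluminium post of 10 mm diameter in its middle; the post's flat top (3 mm chamfer) is 56 mm above the bench. Origin: centre of the base's underside, at bench level, z up along the post. Takes the two small rings.
- large_blank: large blank: solid bright steel disc without a hole, loose, 66 mm diameter, 20 mm high. Origin: centre of its underside, z up. To be left where it lies.
- small_blank: small blank: solid bright steel disc without a hole, loose, 44 mm diameter, 20 mm high. Origin: centre of its underside, z up. To be left where it lies.
There are look-alikes about, which are no part of the job. What is shaped like the large_thick_ring but turquoise is not meant. What is shaped like the small_thick_ring but red is not meant.

How it is judged:
At the end, for the whole second after the job is handed in: Each ring is round its own post, within 12 mm of its axis: thick rings' undersides 10 mm above the bench (on the base), flat rings' 38 mm (on the thick rings), both within 3 mm, tilted under 0.12 rad, at rest; both solid blanks within 20 mm of where they started (horizontal distance between each of large_thick_ring, large_flat_ring and thick_spindle below 0.012 m and z of large_thick_ring in the frame of thick_spindle between 0.007 and 0.013 m and angle between each of large_thick_ring, large_flat_ring, small_thick_ring, small_flat_ring's own z axis and vertical below 0.12 rad and linear speed of each of large_thick_ring, large_flat_ring, small_thick_ring, small_flat_ring below 0.02 m/s and z of large_flat_ring in the frame of thick_spindle between 0.035 and 0.041 m and horizontal distance between each of small_thick_ring, small_flat_ring and thin_spindle below 0.012 m and z of small_thick_ring in the frame of thin_spindle between 0.007 and 0.013 m and z of small_flat_ring in the frame of thin_spindle between 0.035 and 0.041 m and distance of each of large_blank, small_blank from where it was at the start of the episode below 0.02 m); the robot touches nothing.
It fails at once if the large solid blank is moved by more than 20 mm (distance of large_blank from where it was at the start of the episode above 0.02 m).
It fails at once if the small solid blank is moved by more than 20 mm (distance of small_blank from where it was at the start of the episode above 0.02 m).
It also fails if it takes over 115 s, if anything falls off the work surface, if the arm or the gripper's body presses on something with over 40 N, if the wrist force passes 120 N, or if a joint passes its speed limit or range.

## Working session

There is one attempt and no reset: what is moved stays moved. The work goes in short steps, Python scripts to look and compute and a shell command to move; the robot and the scene stay as the last step left them, time stands still between calls to the robot, and variables do not carry over. Pictures are saved under pics/ and viewed, at most 14 in all, crops included, and the job is handed in when it is done.

```bash
mkdir -p pics
python3 - <<'E'
from bench import robot
import cv2
o=robot.get_obs()
for k in o: print(k,o[k])
print(robot.grip_depth)
for n in("top","scene"):
    cv2.imwrite(f"pics/{n}0.png",robot.grab_frame(n)); print(n,robot.calibration(n))
E
```

```text
time_s 0.0
joint_pos [-1.38368     0.31174238  0.01399942  1.51307665 -0.00439903  1.31920258
 -0.02717704]
qvel [-4.93004691e-05  5.14384798e-04  1.65320746e-05 -8.99087211e-04
 -5.26936566e-04  7.28968827e-04  1.67228957e-03]
joint_torque [ 1.02672188e-04 -3.79910374e+01  1.46180335e-01 -2.30596232e+01
  1.22812841e-02  1.33772756e-02  1.00933013e-05]
tcp_pos [0.12457875 0.53494502 0.23020402]
ee_rot [-0.35847539 -3.12089701  0.00375708]
wrist_force [-0.2602093   0.00915877 -0.61708032]
wrist_torque [-0.02150415 -0.01150395 -0.02889473]
grasp_force 0.0
finger_gap 0.08529989452385973
0.0187
top {'intrinsics': array([[427.09508455,   0.        , 255.43053159],
       [  0.        , 427.09508455, 197.7082968 ],
       [  0.        ,   0.        ,   1.        ]]), 'k1': -0.1494308084896877, 'position': array([ 0.32785284, -0.0361286 ,  1.17679092]), 'rotation': array([ 0.09652958, -0.09547723, -1.56382866])}
scene {'intrinsics': array([[387.55066295,   0.        , 259.4594896 ],
       [  0.        , 387.55066295, 192.96851024],
       [  0.        ,   0.        ,   1.        ]]), 'k1': -0.09011899093044536, 'position': array([ 1.1121426 , -0.09070398,  0.69895534]), 'rotation': array([0.64004749, 0.54851918, 1.37251442])}
```

View pics/top0.png

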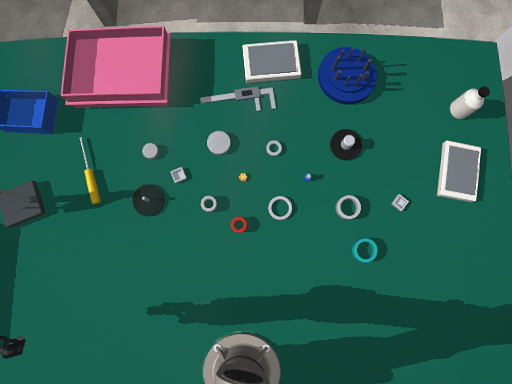

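View pics/scene0.png

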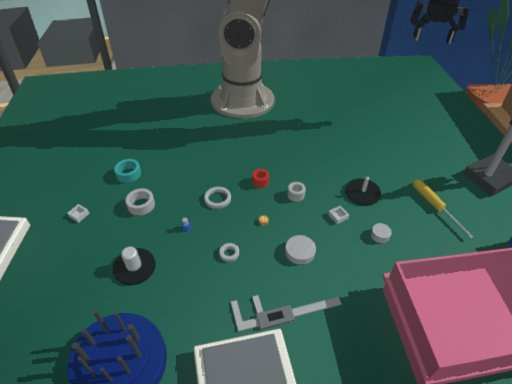

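```bash
cat > h.py <<'E'
import numpy as np, cv2
from scipy.spatial.transform import Rotation as R
from bench import robot
def cast(c,px,z):
    px=np.asarray(px,float).reshape(-1,1,2)
    K=c["intrinsics"]; d=(px[:,0]-K[:2,2])/[K[0,0],K[1,1]]; s=d.copy()
    for _ in range(20): s=d/(1+c["k1"]*(s**2).sum(1,keepdims=True))
    v=R.from_rotvec(c["rotation"]).apply(np.c_[s[:,0],-s[:,1],-np.ones(len(s))])
    p=c["position"]; return p+v*((z-p[2])/v[:,2])[:,None]
def blob(img,c,uv,z,kind,win):
    "outline of the blob nearest uv, cast on plane z: centre, diameter"
    h=cv2.cvtColor(img,cv2.COLOR_BGR2HSV)
    m=(h[...,2]<45) if kind=="dark" else ((h[...,1]<70)&(h[...,2]>75))
    w=np.zeros(m.shape,np.uint8); cv2.circle(w,tuple(map(int,uv)),win,1,-1)
    m=(m&(w>0)).astype(np.uint8)
    cs,_=cv2.findContours(m,cv2.RETR_EXTERNAL,cv2.CHAIN_APPROX_NONE)
    k=max(cs,key=cv2.contourArea)
    P=cast(c,cv2.convexHull(k),z)[:,:2]
    (x,y),r=cv2.minEnclosingCircle((P*1000).astype(np.float32))
    e=cv2.fitEllipse((cast(c,k,z)[:,:2]*1000).astype(np.float32))
    return np.round([x,y,2*r,*e[0],*e[1]],1)
def go(x,y,z):
    "shift to TCP target in tool units, and turn to point straight down"
    o=robot.get_obs(); T=R.from_rotvec(o["ee_rot"])
    s=T.inv().apply(np.array([x,y,z])-o["tcp_pos"])/.04
    print("t",o["time_s"],"shift units",s.round(2))
E
python3 - <<'E'
from h import *
T={"Lthick":((348,207),(140,201),.014),"Lflat":((280,208),(217,197),.006),"Sthick":((208,203),(297,191),.014),"Sflat":((274,148),(229,253),.006),
"Lblank":((218,142),(300,250),.01),"Sblank":((150,150),(381,233),.01),"thickbase":((346,144),(134,265),.005),"thinbase":((149,200),(363,191),.005)}
for i,n in enumerate(("top","scene")):
    im=cv2.imread(f"pics/{n}0.png");c=robot.calibration(n)
    for k,v in T.items():
        try: print(n,k,blob(im,c,v[i],v[2],"dark" if "base" in k else "b",26 if "base" in k else 20))
        except Exception as e: print(n,k,e)
    print("post top", cast(c,[(348,142),(144,198)] if i==0 else [(129,252),(365.5,178)],.056).round(4))
E
```

```text
top Lthick [ 447.5 -289.8   71.7  446.7 -290.2   64.4   70. ]
top Lflat [ 444.7 -102.3   66.8  444.8 -102.1   63.6   64.9]
top Sthick [454.7  94.   44.9 454.5  93.9  42.2  43.1]
top Sflat [613.8 -85.9  45.9 613.5 -85.3  42.2  44.1]
top Lblank [627.5  70.   68.7 627.7  70.2  63.8  67.2]
top Sblank [604.2 263.3  49.  604.  263.7  42.5  46.6]
top thickbase [ 626.  -289.9   90.1  625.9 -290.3   85.6   87.9]
top thinbase [466.8 291.9  62.3 470.8 298.2  17.9  59.5]
post top [[ 0.6192 -0.2855  0.056 ]
 [ 0.4634  0.2627  0.056 ]]
scene Lthick [ 443.6 -291.6   92.9  443.3 -292.1   68.7   93.5]
scene Lflat [ 442.8 -104.5   76.7  443.2 -103.9   66.    75. ]
scene Sthick [451.3  89.6  71.7 452.3  92.2  44.2  70.9]
scene Sflat [611.8 -86.5  50.4 611.7 -87.1  43.2  49.6]
scene Lblank [625.4  69.2  80.8 624.7  67.9  67.   79.5]
scene Sblank [602.6 261.3  60.6 601.9 261.5  44.7  59.8]
scene thickbase [ 624.5 -292.4   92.5  626.3 -291.6   84.3   86.4]
scene thinbase [464.2 261.7  93.  466.  261.4  86.   86.8]
post top [[ 0.6261 -0.2893  0.056 ]
 [ 0.4682  0.2584  0.056 ]]
```

```bash
python3 -c "
from h import *
go(.453,.093,.10)"
```

```text
t 0.1 shift units [-10.5   -8.89   3.28]
```

```bash
python3 -m creep '[[-0.8,-0.68,0.2,0,0,0,1],[-0.8,-0.68,0.2,0,0,0,1],[-0.8,-0.68,0.2,0,0,0,1],[-0.8,-0.68,0.2,0,0,0,1],[-0.8,-0.68,0.2,0,0,0,1],[-0.8,-0.68,0.2,0,0,0,1],[-0.8,-0.68,0.2,0,0,0,1]]'
python3 -m creep '[[-0.8,-0.68,0.2,0,0,0,1],[-0.8,-0.68,0.3,0,0,0,1],[-0.8,-0.68,0.3,0,0,0,1],[-0.8,-0.68,0.3,0,0,0,1],[-0.8,-0.68,0.3,0,0,0,1],[-0.8,-0.68,0.3,0,0,0,1],[0,0,0,0,0,0,1],[0,0,0,0,0,0,1]]'
python3 -c "
from h import *
cv2.imwrite('pics/w1.png',robot.grab_frame('wrist'))
go(.453,.093,.006)"
```

```text
time_s: 0.98
tcp_pos: [0.3002, 0.298, 0.1748]
ee_rot: [-0.358, -3.121, 0.001]
wrist_force: [0.9, -0.8, 1.1]
finger_gap: 0.0854
grasp_force: 0.0
time_s: 1.98
tcp_pos: [0.449, 0.0975, 0.107]
ee_rot: [-0.358, -3.12, -0.0]
wrist_force: [1.3, -0.1, -0.5]
finger_gap: 0.0854
grasp_force: 0.0
t 2.025 shift units [-0.13 -0.1   2.53]
```

View pics/w1.png

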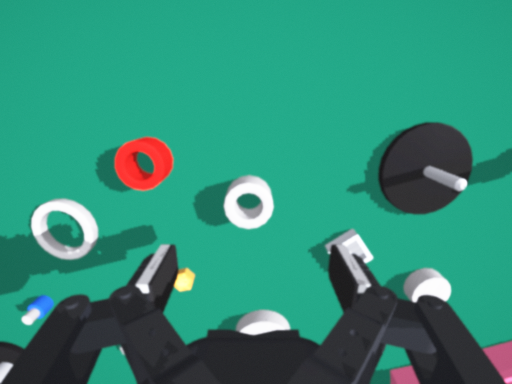

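```bash
python3 -m creep '[[-0.13,-0.1,0.8,0,0,0,1],[0,0,0.8,0,0,0,1],[0,0,0.6,0,0,0,1],[0,0,0.35,0,0,0,1],[0,0,0,0,0,0,1],[0,0,0,0,0,0,0.3],[0,0,0,0,0,0,0.3],[0,0,0,0,0,0,0]]'
python3 -m creep '[[0,0,0,0,0,0,0],[0,0,0,0,0,0,0],[0,0,0,0,0,0,0]]'
```

```text
time_s: 3.02
tcp_pos: [0.4548, 0.0921, 0.0066]
ee_rot: [0.358, 3.119, 0.002]
wrist_force: [-1.2, -0.4, 4.4]
finger_gap: 0.0421
grasp_force: 60.2
time_s: 3.4
tcp_pos: [0.4548, 0.0921, 0.0066]
ee_rot: [0.358, 3.119, 0.002]
wrist_force: [-1.6, -0.0, 6.5]
finger_gap: 0.0418
grasp_force: 60.2
```

```bash
python3 -m creep '[[0,0,-0.3,0,0,0,0],[0,0,-0.9,0,0,0,0],[0,0,-0.9,0,0,0,0],[0,0,-0.5,0,0,0,0]]'; python3 -c "
from h import *
go(.467,.2605,.11)"
```

```text
time_s: 3.9
tcp_pos: [0.4548, 0.092, 0.1118]
ee_rot: [0.359, 3.118, 0.002]
wrist_force: [-0.9, -0.3, -1.1]
finger_gap: 0.042
grasp_force: 61.4
t 3.9 shift units [0.66 4.17 0.05]
```

```bash
python3 -m creep '[[0.1,0.5,0,0,0,0,0],[0.1,0.8,0,0,0,0,0],[0.1,0.8,0,0,0,0,0],[0.1,0.8,0,0,0,0,0],[0.1,0.77,0,0,0,0,0],[0.16,0.5,0,0,0,0,0],[0,0,0,0,0,0,0],[0,0,0,0,0,0,0]]'; python3 -c "
from h import *
cv2.imwrite('pics/w2.png',robot.grab_frame('wrist'))
go(.467,.2605,.018)"
```

```text
time_s: 4.9
tcp_pos: [0.466, 0.2584, 0.1093]
ee_rot: [-0.361, -3.121, 0.003]
wrist_force: [-0.0, 0.3, -1.5]
finger_gap: 0.0419
grasp_force: 61.4
t 4.95 shift units [-0.01  0.07  2.28]
```

View pics/w2.png

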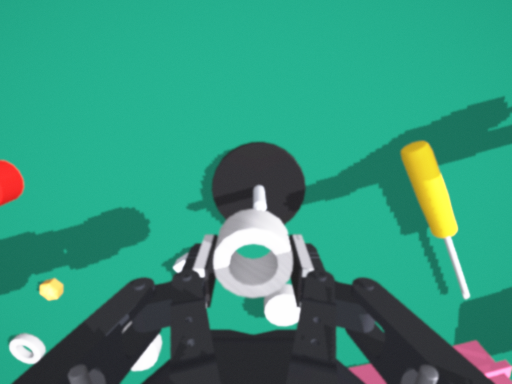

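```bash
python3 -c "
from h import *
c=robot.calibration('wrist')
print(cast(c,[(259,188)],.056),cast(c,[(258.5,187)],.005),cast(c,[(253,247),(214,250),(293,250)],.131))"
```

```text
[[0.44826654 0.26642954 0.056     ]] [[0.46358844 0.26355823 0.005     ]] [[0.45443682 0.26027908 0.131     ]
 [0.45162172 0.24027601 0.131     ]
 [0.4608973  0.27995453 0.131     ]]
```

```bash
python3 -m creep '[[0,0.1,0.6,0,0,0,0],[0,0,0.6,0,0,0,0],[0,0,0.5,0,0,0,0],[0,0,0.35,0,0,0,0],[0,0,0.1,0,0,0,0],[0,0,0,0,0,0,0]]'
```

```text
time_s: 5.7
tcp_pos: [0.4673, 0.264, 0.0236]
ee_rot: [0.359, 3.12, 0.0]
wrist_force: [0.0, -0.4, -1.7]
finger_gap: 0.0418
grasp_force: 61.4
```

```bash
python3 -m creep '[[0,0,0.1,0,0,0,0],[0,0,0.06,0,0,0,0],[0,0,0,0,0,0,0],[0,0,0,0,0,0,0.7],[0,0,0,0,0,0,1],[0,0,0,0,0,0,1],[0,0,0,0,0,0,1]]'
```

```text
time_s: 6.58
tcp_pos: [0.467, 0.2643, 0.0171]
ee_rot: [0.359, 3.121, 0.0]
wrist_force: [0.0, -0.5, -0.6]
finger_gap: 0.0856
grasp_force: 0.0
```

Up to z 0.11, then to the small flat ring.

```bash
python3 -m creep '[[0,0,-0.6,0,0,0,1],[0,0,-1,0,0,0,1],[0,0,-0.8,0,0,0,1]]'; python3 -c "
from h import *
go(.6145,-.086,.11)"
```

```text
time_s: 6.95
tcp_pos: [0.4672, 0.2643, 0.1143]
ee_rot: [0.359, 3.12, 0.001]
wrist_force: [0.1, 0.5, -0.5]
finger_gap: 0.0855
grasp_force: 0.0
t 6.95 shift units [-5.57 -7.69  0.11]
```

```bash
python3 -m creep '[[-0.5,-0.7,0,0,0,0,1],[-0.55,-0.77,0,0,0,0,1],[-0.55,-0.77,0,0,0,0,1],[-0.55,-0.77,0,0,0,0,1],[-0.55,-0.77,0,0,0,0,1],[-0.55,-0.77,0,0,0,0,1],[-0.55,-0.77,0,0,0,0,1],[-0.55,-0.77,0,0,0,0,1]]'
python3 -m creep '[[-0.55,-0.77,0,0,0,0,1],[-0.55,-0.77,0,0,0,0,1],[-0.1,0,0,0,0,0,1],[0,0,0,0,0,0,1]]'
python3 -c "
from h import *
cv2.imwrite('pics/w3.png',robot.grab_frame('wrist'))
go(.6145,-.086,0)"
```

```text
time_s: 7.95
tcp_pos: [0.5814, -0.0135, 0.1129]
ee_rot: [0.358, 3.121, 0.0]
wrist_force: [-0.3, 0.8, 0.3]
finger_gap: 0.0854
grasp_force: 0.0
time_s: 8.45
tcp_pos: [0.6139, -0.0825, 0.1126]
ee_rot: [-0.358, -3.121, -0.002]
wrist_force: [-0.0, 0.3, 0.2]
finger_gap: 0.0853
grasp_force: 0.0
t 8.5 shift units [-0.05 -0.11  2.81]
```

View pics/w3.png

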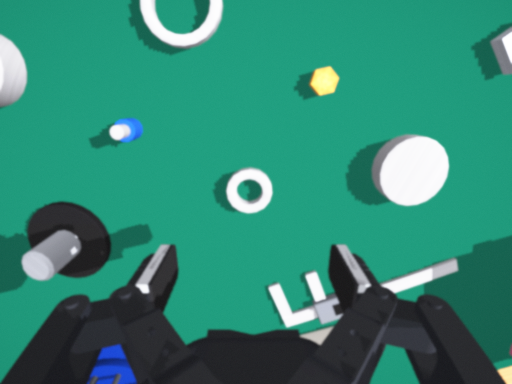

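```bash
python3 -m creep '[[-0.05,-0.1,0.8,0,0,0,1],[0,0,0.8,0,0,0,1],[0,0,0.7,0,0,0,1],[0,0,0.4,0,0,0,1],[0,0,0.08,0,0,0,1],[0,0,0,0,0,0,0.5],[0,0,0,0,0,0,0.4],[0,0,0,0,0,0,0.4]]'
python3 -m creep '[[0,0,0,0,0,0,0.2],[0,0,0,0,0,0,0],[0,0,0,0,0,0,0]]'
```

```text
time_s: 9.5
tcp_pos: [0.6163, -0.088, 0.0036]
ee_rot: [0.358, 3.118, 0.0]
wrist_force: [-1.0, -0.1, 3.9]
finger_gap: 0.0409
grasp_force: 59.8
time_s: 9.88
tcp_pos: [0.6163, -0.088, 0.0036]
ee_rot: [0.358, 3.118, 0.0]
wrist_force: [-1.0, 0.5, 5.4]
finger_gap: 0.0406
grasp_force: 59.8
```

```bash
python3 -m creep '[[0,0,-0.4,0,0,0,0],[0,0,-0.9,0,0,0,0],[0,0,-0.9,0,0,0,0],[0,0,-0.5,0,0,0,0]]'; python3 -c "
from h import *
go(.468,.2625,.11)"
```

```text
time_s: 10.38
tcp_pos: [0.6161, -0.0882, 0.1129]
ee_rot: [0.358, 3.117, -0.0]
wrist_force: [-0.3, 0.5, -1.7]
finger_gap: 0.0405
grasp_force: 60.8
t 10.375 shift units [5.6  7.7  0.05]
```

```bash
python3 -m creep '[[0.5,0.7,0,0,0,0,0],[0.55,0.77,0,0,0,0,0],[0.55,0.77,0,0,0,0,0],[0.55,0.77,0,0,0,0,0],[0.55,0.77,0,0,0,0,0],[0.55,0.77,0,0,0,0,0],[0.55,0.77,0,0,0,0,0],[0.55,0.77,0,0,0,0,0]]'
python3 -m creep '[[0.55,0.77,0,0,0,0,0],[0.55,0.77,0,0,0,0,0],[0.15,0.07,0,0,0,0,0],[0,0,0,0,0,0,0],[0,0,0,0,0,0,0]]'
python3 -c "
from h import *
cv2.imwrite('pics/w4.png',robot.grab_frame('wrist'))
go(.468,.2625,.042)"
```

```text
time_s: 11.38
tcp_pos: [0.5003, 0.19, 0.1105]
ee_rot: [0.359, 3.12, 0.001]
wrist_force: [0.9, -0.3, -1.7]
finger_gap: 0.0405
grasp_force: 60.8
time_s: 12.0
tcp_pos: [0.4677, 0.2611, 0.11]
ee_rot: [0.363, 3.119, -0.001]
wrist_force: [-0.7, -0.7, -1.5]
finger_gap: 0.0405
grasp_force: 60.8
t 12.05 shift units [0.   0.04 1.7 ]
```

View pics/w4.png

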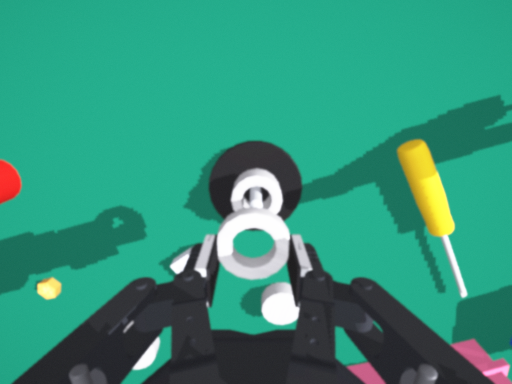

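```bash
python3 -m creep '[[0,0.04,0.6,0,0,0,0],[0,0,0.5,0,0,0,0],[0,0,0.3,0,0,0,0],[0,0,0.15,0,0,0,0],[0,0,0.1,0,0,0,0],[0,0,0,0,0,0,0]]'
```

```text
time_s: 12.8
tcp_pos: [0.4672, 0.2647, 0.0439]
ee_rot: [0.359, 3.121, 0.0]
wrist_force: [0.0, 0.3, -1.0]
finger_gap: 0.0405
grasp_force: 60.8
```

```bash
python3 -m creep '[[0,0,0.04,0,0,0,0],[0,0,0,0,0,0,0],[0,0,0,0,0,0,0.7],[0,0,0,0,0,0,1],[0,0,0,0,0,0,1],[0,0,0,0,0,0,1],[0,0,-0.8,0,0,0,1],[0,0,-1,0,0,0,1]]'; python3 -c "
from h import *
go(.446,-.291,.12)"
```

```text
time_s: 13.8
tcp_pos: [0.4661, 0.2642, 0.114]
ee_rot: [-0.358, -3.119, 0.003]
wrist_force: [0.9, 0.5, -0.2]
finger_gap: 0.0851
grasp_force: 0.0
t 13.8 shift units [ -2.66 -13.63  -0.13]
```

```bash
python3 -m creep '[[-0.17,-0.85,0,0,0,0,1],[-0.17,-0.85,0,0,0,0,1],[-0.17,-0.85,0,0,0,0,1],[-0.17,-0.85,0,0,0,0,1],[-0.17,-0.85,0,0,0,0,1],[-0.17,-0.85,0,0,0,0,1],[-0.17,-0.85,0,0,0,0,1],[-0.17,-0.85,0,0,0,0,1]]'
python3 -m creep '[[-0.17,-0.85,0,0,0,0,1],[-0.17,-0.85,0,0,0,0,1],[-0.17,-0.85,0,0,0,0,1],[-0.17,-0.85,0,0,0,0,1],[-0.17,-0.85,0,0,0,0,1],[-0.16,-0.85,0,0,0,0,1],[-0.16,-0.85,0,0,0,0,1],[-0.16,-0.85,0,0,0,0,1]]'
python3 -m creep '[[0,0,0,0,0,0,1]]'
python3 -c "
from h import *
cv2.imwrite('pics/w5.png',robot.grab_frame('wrist'))
go(.446,-.291,0)"
```

```text
time_s: 14.8
tcp_pos: [0.4582, -0.0137, 0.1143]
ee_rot: [0.358, 3.121, 0.0]
wrist_force: [0.2, 0.0, -0.9]
finger_gap: 0.0854
grasp_force: 0.0
time_s: 15.8
tcp_pos: [0.4484, -0.2906, 0.1141]
ee_rot: [0.358, 3.121, 0.0]
wrist_force: [0.4, -0.3, 1.1]
finger_gap: 0.0855
grasp_force: 0.0
time_s: 15.92
tcp_pos: [0.4471, -0.2936, 0.1145]
ee_rot: [0.368, 3.12, -0.005]
wrist_force: [0.5, 0.4, 0.1]
finger_gap: 0.0856
grasp_force: 0.0
t 15.975 shift units [ 0.04 -0.01  2.85]
```

View pics/w5.png

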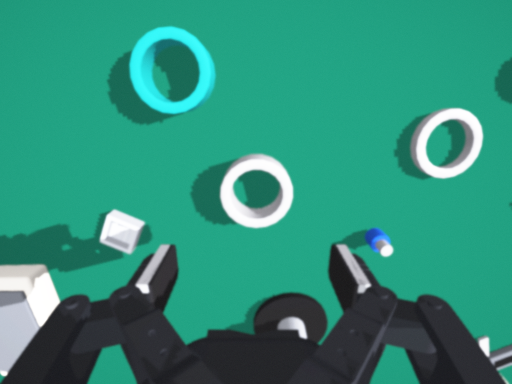

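```bash
python3 -m creep '[[0,0.03,0.8,0,0,0,1],[0,0,0.8,0,0,0,1],[0,0,0.7,0,0,0,1],[0,0,0.4,0,0,0,1],[0,0,0.1,0,0,0,1],[0,0,0,0,0,0,0.8],[0,0,0,0,0,0,0.6],[0,0,0,0,0,0,0]]'
python3 -m creep '[[0,0,0,0,0,0,0],[0,0,0,0,0,0,0],[0,0,0,0,0,0,0]]'
```

```text
time_s: 16.98
tcp_pos: [0.4497, -0.29, 0.004]
ee_rot: [0.359, 3.118, -0.003]
wrist_force: [-1.6, -0.2, 6.3]
finger_gap: 0.0635
grasp_force: 70.1
time_s: 17.35
tcp_pos: [0.4497, -0.29, 0.004]
ee_rot: [0.359, 3.118, -0.003]
wrist_force: [-0.8, -1.1, 6.4]
finger_gap: 0.0637
grasp_force: 70.1
```

```bash
python3 -m creep '[[0,0,-0.4,0,0,0,0],[0,0,-0.9,0,0,0,0],[0,0,-0.9,0,0,0,0],[0,0,-0.5,0,0,0,0]]'; python3 -c "
from h import *
go(.629,-.291,.11)"
```

```text
time_s: 17.85
tcp_pos: [0.4494, -0.2885, 0.1125]
ee_rot: [0.358, 3.118, -0.0]
wrist_force: [0.3, -0.6, -3.3]
finger_gap: 0.0634
grasp_force: 71.0
t 17.85 shift units [-4.39  0.96  0.08]
```

```bash
python3 -m creep '[[-0.5,0.1,0,0,0,0,0],[-0.8,0.17,0,0,0,0,0],[-0.8,0.17,0,0,0,0,0],[-0.8,0.17,0,0,0,0,0],[-0.8,0.17,0,0,0,0,0],[-0.69,0.18,0,0,0,0,0],[0,0,0,0,0,0,0],[0,0,0,0,0,0,0]]'
python3 -c "
from h import *
cv2.imwrite('pics/w6.png',robot.grab_frame('wrist'))
go(.629,-.291,.0145)"
```

```text
time_s: 18.85
tcp_pos: [0.6272, -0.2906, 0.1097]
ee_rot: [-0.359, -3.119, -0.0]
wrist_force: [-0.2, 0.5, -3.9]
finger_gap: 0.0634
grasp_force: 70.9
t 18.9 shift units [-0.05  0.01  2.39]
```

View pics/w6.png

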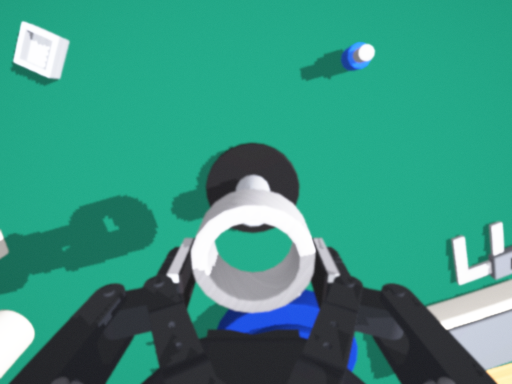

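```bash
python3 -m creep '[[-0.05,0,0.5,0,0,0,0],[0,0,0.5,0,0,0,0],[0,0,0.5,0,0,0,0],[0,0,0.4,0,0,0,0],[0,0,0.2,0,0,0,0],[0,0,0.1,0,0,0,0],[0,0,0,0,0,0,0]]'
```

```text
time_s: 19.77
tcp_pos: [0.6306, -0.2915, 0.0224]
ee_rot: [0.358, 3.12, -0.0]
wrist_force: [0.3, -0.9, -3.4]
finger_gap: 0.0633
grasp_force: 70.9
```

Underside is about 8 mm above the base (TCP was 0.004 with it on the bench, so contact is expected at 0.014).

```bash
python3 -m creep '[[0,0,0.12,0,0,0,0],[0,0,0.06,0,0,0,0],[0,0,0,0,0,0,0],[0,0,0,0,0,0,0.8],[0,0,0,0,0,0,1],[0,0,0,0,0,0,1],[0,0,-0.6,0,0,0,1],[0,0,-1,0,0,0,1]]'; python3 -m creep '[[0,0,-0.9,0,0,0,1],[0,0,0,0,0,0,1]]'; python3 -c "
from h import *
go(.446,-.103,.115)"
```

```text
time_s: 20.78
tcp_pos: [0.6293, -0.2905, 0.0779]
ee_rot: [-0.358, -3.117, -0.002]
wrist_force: [0.4, 0.2, -0.2]
finger_gap: 0.0856
grasp_force: 0.0
time_s: 21.02
tcp_pos: [0.6328, -0.2932, 0.1198]
ee_rot: [0.357, 3.113, -0.005]
wrist_force: [-0.8, 0.3, -0.5]
finger_gap: 0.0858
grasp_force: 0.0
t 21.025 shift units [5.63 3.57 0.06]
```

```bash
python3 -m creep '[[0.7,0.44,0,0,0,0,1],[0.7,0.45,0,0,0,0,1],[0.7,0.45,0,0,0,0,1],[0.7,0.45,0,0,0,0,1],[0.7,0.45,0,0,0,0,1],[0.7,0.45,0,0,0,0,1],[0.7,0.44,0,0,0,0,1],[0.65,0.44,0,0,0,0,1]]'
python3 -m creep '[[0,0,0,0,0,0,1],[0,0,0,0,0,0,1]]'
python3 -c "
from h import *
cv2.imwrite('pics/w7.png',robot.grab_frame('wrist'))
go(.446,-.103,-.004)"
```

```text
time_s: 22.02
tcp_pos: [0.4451, -0.1009, 0.1142]
ee_rot: [-0.358, -3.12, -0.0]
wrist_force: [0.4, 0.1, 0.5]
finger_gap: 0.0854
grasp_force: 0.0
time_s: 22.28
tcp_pos: [0.447, -0.1023, 0.1149]
ee_rot: [0.359, 3.12, -0.001]
wrist_force: [1.1, 0.4, -0.2]
finger_gap: 0.0854
grasp_force: 0.0
t 22.325 shift units [ 0.03 -0.01  2.97]
```

View pics/w7.png

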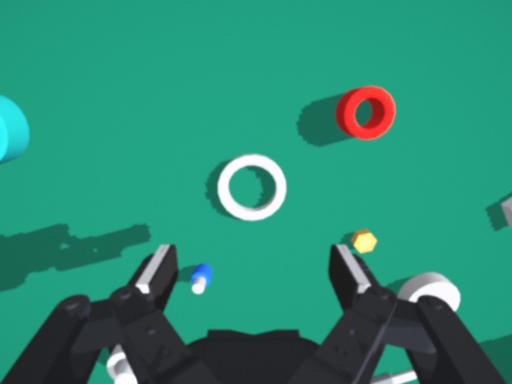

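```bash
python3 -m creep '[[0,0,0.8,0,0,0,1],[0,0,0.8,0,0,0,1],[0,0,0.8,0,0,0,1],[0,0,0.4,0,0,0,1],[0,0,0.2,0,0,0,1],[0,0,0,0,0,0,0.8],[0,0,0,0,0,0,0.6],[0,0,0,0,0,0,0.6]]'
python3 -m creep '[[0,0,0,0,0,0,0.3],[0,0,0,0,0,0,0],[0,0,0,0,0,0,0]]'
```

```text
time_s: 23.32
tcp_pos: [0.4471, -0.1024, -0.0036]
ee_rot: [0.359, 3.119, 0.0]
wrist_force: [-2.3, -0.4, 6.6]
finger_gap: 0.0639
grasp_force: 64.5
time_s: 23.7
tcp_pos: [0.4472, -0.1024, -0.0036]
ee_rot: [0.359, 3.119, 0.0]
wrist_force: [-2.1, 0.7, 5.8]
finger_gap: 0.0637
grasp_force: 64.6
```

Gripped. Offset ring−TCP ≈ −3 mm in x; contact at placing expected at TCP z = 0.034.

```bash
python3 -m creep '[[0,0,-0.4,0,0,0,0],[0,0,-0.9,0,0,0,0],[0,0,-0.9,0,0,0,0],[0,0,-0.7,0,0,0,0]]'; python3 -c "
from h import *
go(.628,-.291,.11)"
```

```text
time_s: 24.2
tcp_pos: [0.4475, -0.1021, 0.1137]
ee_rot: [0.358, 3.117, 0.001]
wrist_force: [0.4, -0.1, -1.2]
finger_gap: 0.0636
grasp_force: 66.4
t 24.2 shift units [-5.46 -3.58  0.11]
```

```bash
python3 -m creep '[[-0.65,-0.42,0,0,0,0,0],[-0.69,-0.45,0,0,0,0,0],[-0.69,-0.45,0,0,0,0,0],[-0.69,-0.45,0,0,0,0,0],[-0.69,-0.45,0,0,0,0,0],[-0.69,-0.45,0,0,0,0,0],[-0.68,-0.45,0,0,0,0,0],[-0.68,-0.45,0,0,0,0,0]]'
python3 -m creep '[[0,0,0,0,0,0,0],[0,0,0,0,0,0,0]]'
python3 -c "
from h import *
cv2.imwrite('pics/w8.png',robot.grab_frame('wrist'))
go(.628,-.291,.034)"
```

```text
time_s: 25.2
tcp_pos: [0.6281, -0.2909, 0.1124]
ee_rot: [0.357, 3.12, -0.001]
wrist_force: [0.6, 0.3, -0.3]
finger_gap: 0.0637
grasp_force: 66.4
time_s: 25.45
tcp_pos: [0.6267, -0.2898, 0.1115]
ee_rot: [-0.358, -3.121, -0.001]
wrist_force: [-0.3, 0.6, -1.4]
finger_gap: 0.0637
grasp_force: 66.4
t 25.5 shift units [-0.04 -0.04  1.94]
```

View pics/w8.png

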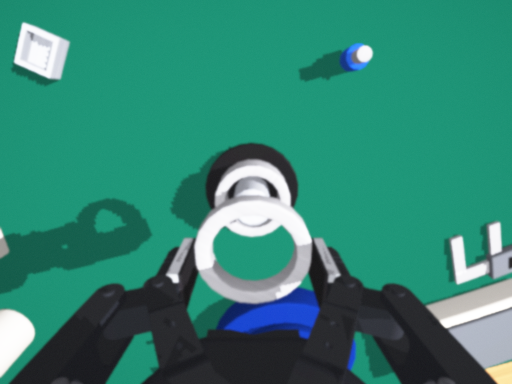

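The large thick ring sits on its post (around 253,190), and the held flat ring (253,248) is in line laterally.

```bash
python3 -m creep '[[-0.04,-0.04,0.5,0,0,0,0],[0,0,0.5,0,0,0,0],[0,0,0.4,0,0,0,0],[0,0,0.25,0,0,0,0],[0,0,0.15,0,0,0,0],[0,0,0,0,0,0,0]]'
```

```text
time_s: 26.25
tcp_pos: [0.628, -0.2924, 0.0386]
ee_rot: [-0.358, -3.121, -0.0]
wrist_force: [0.2, -0.4, -0.9]
finger_gap: 0.0634
grasp_force: 66.4
```

```bash
python3 -m creep '[[0,0,0.08,0,0,0,0],[0,0,0.03,0,0,0,0],[0,0,0,0,0,0,0],[0,0,0,0,0,0,0.8],[0,0,0,0,0,0,1],[0,0,0,0,0,0,1],[0,0,-0.6,0,0,0,1],[0,0,-1,0,0,0,1]]'; python3 -m creep '[[0.8,0,-0.8,0,0,0,1],[1,0,-0.8,0,0,0,1],[1,0,0,0,0,0,1],[1,0,0,0,0,0,1],[0.5,0,0,0,0,0,1],[0,0,0,0,0,0,1]]'
python3 - <<'E'
from h import *
t=robot.grab_frame('top');s=robot.grab_frame('scene')
r=lambda a:cv2.resize(a,(400,300),interpolation=cv2.INTER_CUBIC)
cv2.imwrite('pics/f.png',np.vstack([np.hstack([r(t[95:245,110:310]),r(t[95:245,250:450])]),np.hstack([r(s[130:280,270:470]),r(s[170:320,60:260])])]))
for n,im,L in(("top",t,((218,142),(150,150))),("scene",s,((300,250),(381,233)))):
    for uv in L: print(n,blob(im,robot.calibration(n),uv,.01,"b",20))
E
```

```text
time_s: 27.25
tcp_pos: [0.6268, -0.2915, 0.0972]
ee_rot: [-0.358, -3.117, -0.002]
wrist_force: [1.5, -0.2, 0.5]
finger_gap: 0.0857
grasp_force: 0.0
time_s: 28.0
tcp_pos: [0.4594, -0.2534, 0.163]
ee_rot: [0.361, 3.12, 0.002]
wrist_force: [0.5, 0.5, -0.3]
finger_gap: 0.0856
grasp_force: 0.0
top [627.5  70.   68.7 627.8  70.3  63.7  67.2]
top [604.6 265.2  45.6 604.7 264.6  42.8  43.5]
scene [625.4  69.2  80.8 624.7  67.9  66.8  79.4]
scene [602.6 261.3  60.6 601.9 261.5  44.4  60.2]
```

View pics/f.png

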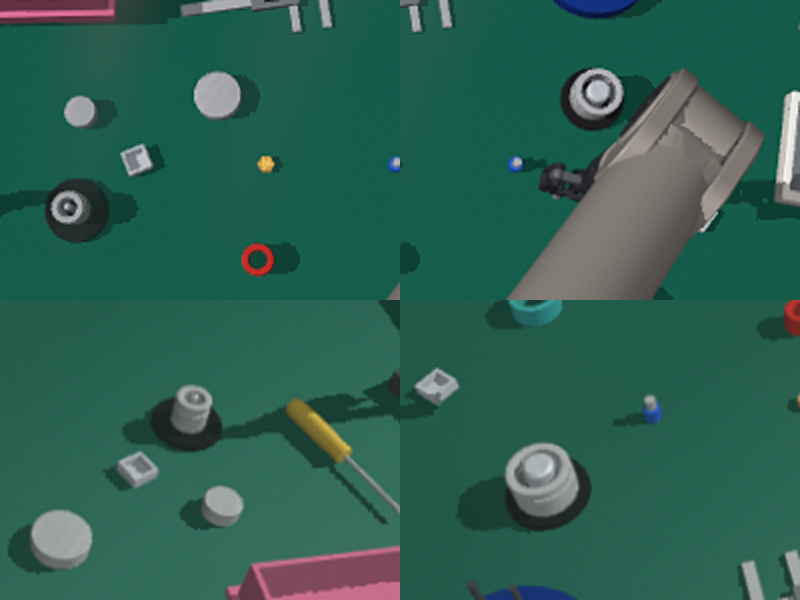

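Both stacks are on their posts and level, with flat rings on top, and both blanks are unmoved. The gripper is clear of everything.

```bash
python3 -c "
from bench import robot
print(robot.job_done())"
```

```text
the job is handed in; nothing more can be done
None
```

I handed the job in at about 28 s: both large rings are on the thick post and both small rings on the thin post, each thick ring under its flat one and both blanks unmoved in the last pictures; no verdict came back.

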